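Slide the shaker caddy to the end of its locking rail

TASK

Press the red lock button of the shaker caddy down with the fingertips and, keeping it down all the way, push the caddy along its rail until it is fully against the end stop at the far end; then let the button spring up so that the caddy is locked there. Pick nothing up: the two shakers ride along standing on the tray, and the other things on the worktop stay where they are.

Things in the scene. Friction and masses are not known exactly. Their poses are not given: they have to be found in the camera images.
- rail: Aluminium slide rail fixed to the worktop, 340 mm long, 84 mm wide, 28 mm high, with a black end stop (100 mm wide, 44 mm high) at each end. Origin: centre of its underside. Its x axis points along the rail from the end where the caddy starts toward the far end stop (roughly to the robot's right); z is up.
- caddy (a joint): Position of the wooden caddy along the rail's +x, m: starts between 0 and 0.010; 0.150 is hard against the far end stop. Sliding takes about 2 N while the button is held down. With the button up a tooth under it catches in the rail's rack (a notch every 30 mm), so the caddy is locked (it has play up to 0.014 at the start); let up on the way, it locks again. At the far end it locks from about 0.147.
- lock_button (a joint): Travel of the red lock button, m: 0 = up (locking), 0.010 = fully down. The lock is off when it is pressed further than about 0.006. Spring: 2 N at the top, 6 N fully down; it springs up when let go.
- button_top (a point): Centre of the red button's top face, which rides on the caddy: 48 mm along the rail, 56 mm across, level, 83 mm above the worktop when up, 73 mm fully down. Grey fences stand across the rail before and behind it, 52 mm apart inside, tops 95 mm above the worktop: fingertips on the button push the caddy by the fence. The housing's side walls are lower than the pressed button.
- end_stop (a point): Top of the far end stop, on the rail's centre line at its inner face, 44 mm above the worktop.
- tray (a point): Centre of the caddy's tray floor, 40 mm above the worktop, 80 mm ahead of the button's centre along the rail; axes as the rail's. The caddy is 160 mm long and 100 mm wide: its trailing 68 mm carry the grey button housing, its leading 92 mm are this shallow tray with a rim 12 mm high, on which two shakers stand.
- salt: Salt shaker, clear with white filling and a grey cap, 44 mm wide, 90 mm high, standing loose on the tray toward the rail's +y side, its top 130 mm above the worktop. Origin: centre of its underside.
- pepper: Pepper shaker, clear with dark grey filling and a grey cap, 44 mm wide, 90 mm high, standing loose on the tray toward the rail's -y side, its top 130 mm above the worktop. Origin: centre of its underside.
- colander: Bystander, to be left alone: olive and beige folding colander, 132x234x87 mm.
- tin: Bystander, to be left alone: plain unlabelled metal tin, 66 mm wide, 67 mm high.
- timer: Bystander, to be left alone: red and white wind-up kitchen timer, 63 mm wide, 46 mm high.
- mug: Bystander, to be left alone: cobalt blue glass mug, 84x118x87 mm, standing.
- spice: Bystander, to be left alone: spice jar with a green cap, 44 mm wide, 100 mm high.
Things that resemble listed ones, but are neither listed nor needed, are in the scene too. Leave any blue or yellow look-alike of the pepper alone.

How it is judged (in metres and radians):
On the way, in this order (a step that is already met when the one before it is completed fails the run):
1. the lock button is pressed down while the caddy is still at its starting end (value of joint lock_button above 0.007 m and value of joint caddy below 0.018 m), for 0.1 s.
2. the caddy is against the far end stop with the button still held down (value of joint lock_button above 0.005 m and value of joint caddy above 0.147 m), for 0.1 s.
At the end, for the whole second after the job is handed in: The caddy is within 4 mm of the far end stop, the button has sprung up (within 2 mm of the top), both shakers stand upright (within 0.12 rad) and at rest on the tray floor, and every bystander is within 30 mm of where it stood (value of joint caddy above 0.146 m and value of joint lock_button below 0.002 m and angle between each of salt, pepper's own z axis and vertical below 0.12 rad and z of salt in the frame of tray between -0.005 and 0.008 m and horizontal distance between each of salt, pepper and tray below 0.055 m and linear speed of each of salt, pepper below 0.02 m/s and z of pepper in the frame of tray between -0.005 and 0.008 m and distance of each of colander, tin, timer, mug, spice from where it was at the start of the episode below 0.03 m); the robot touches nothing.
It fails at once if the button is let up while the caddy is between the two ends (value of joint caddy between 0.022 and 0.142 m and value of joint lock_button below 0.003 m).
It fails at once if a shaker is lifted off the tray, tipped over, or leaves it (z of any of salt, pepper in the frame of tray above 0.015 m or z of any of salt, pepper in the frame of tray below -0.01 m or angle between any of salt, pepper's own z axis and vertical above 0.35 rad).
It fails at once if a bystander is moved more than 30 mm or lifted (distance of any of colander, tin, timer, mug, spice from where it was at the start of the episode above 0.03 m).
It also fails if it takes over 40 s, if anything falls off the work surface, if the arm or the gripper's body presses on something with over 40 N, if the wrist force passes 120 N, or if a joint passes its speed limit or range.

ROBOT

A 6-joint arm with a two-finger parallel gripper is mounted at the origin on a cart in front of the work surface, level with it; the furniture and walls round the work are solid. World frame = base frame: x ahead of the robot, y to its left, z up, the work surface at z = 0. Lengths are in m, angles in degrees, forces in N, time in s.
With the tool pointing down it reaches from about 0.375 to 0.9 m from the base axis. Payload 3.1 kg.
Tool frame: the origin (TCP) lies on the centre line of the jaws, within the pads' length; the fingertips stand 25 mm ahead of it and the grasp point (between the pads) lies 6 mm ahead of it; z points along the fingers, y is the line along which they close (so a half turn about z gives the same grasp; the last joint's range is limited). The gripper opens to 87 mm and grips with 3 to 60 N. Pads are 19 mm wide; open, the fingers measure 117 mm over their backs; the gripper's body (75 mm by 190 mm) begins 51 mm behind the grasp point.
Start: joints at [62.424, 30.224, 82.088, -0, 67.689, -10.227], TCP at [0.186, 0.597, 0.224] pointing down, gripper open.
Joint ranges: [-176.69, 176.69], [-43.24, 126.21], [12.49, 139.97], [-82, 262], [0, 151.66], [-163.58, 163.58]. Speed limits (degrees/s): [159.86, 159.86, 180, 180, 180, 180].

INTERFACE

Orientations are given as a 3x3 rotation matrix whose columns are the frame's x, y, z axes.
In Python, from rig import * gives the robot as it stands.
- The arm moves only by the tool step_arm, never from a script. Its argument "steps" is a list of rows, each a list of 7 numbers: the shift along the tool's x, y, z normalised to -1 to 1, where 1 is 0.3 m, then the turn, a rotation vector about the tool's x, y, z normalised to -1 to 1, where 1 is 45 degrees, then the gripper's target within -1 to 1 (shut at 1, half-way at 0, fully open at -1). A call has 1 to 8 rows; each row is the pose to reach, as a shift and turn from the pose commanded when the call began, along the tool's axes at that moment; what a row does not reach only later rows make up. A row lasts 1/12 s, in which the tool goes at most 41.7 mm and 7.16 degrees, less where a joint would pass 70% of its speed; a pose out of reach is approached as far as the arm can. A call with a number of a shift or a turn outside -1 to 1 is refused whole. A call with a gripper value outside its range is refused whole. The fingers move at their own pace and stop on an object; the grip force is fixed at half the most. Time passes only in rows, so rows that repeat a pose let the fingers close. It gives the time, the measured TCP pose, the force, the opening and the grip force at its end, in the units of the state.
- read_state(): the state, without advancing time (a new reading comes with each control period).
- capture(name): name is "scene" or "side" or "wrist"; returns a dict with "image" (400x640x3 uint8, red, green, blue), "vertical_fov" (degrees; the focal length in pixels is half the picture's height over the tangent of half this angle, whatever the lens; pixels are square), "cx", "cy" (the principal point, pixels), "world_from_camera" (4x4, takes a point from camera to world coordinates); the wrist camera has in their place "T_tool_cam" (4x4, takes a point from camera to tool coordinates, whose origin is the TCP and whose axes are the flange's). Camera axes: x right, y down, z forward; pixel columns grow to the right and rows downward; lengths in m; the calibration is good to about 2 mm. A picture is of the moment at which its call begins: read the wrist's pose just before it. There is no depth.
- hand_in(): hands the job in; it is judged then, once.
The state is a dict: "time_s": time; "joint_positions": joint angles; "qvel": joint speeds; "tau": joint torques, N m; "position": TCP position; "tcp_rot": TCP orientation; "force": force on the tool from outside, world axes, zero at the start; "moment": the same for the moment, N m; "opening": opening from 0.0 (shut) to 1.0 (fully open); "grasp_force": force on a finger pad.
Only numpy, scipy, OpenCV 4.12 (cv2) and the standard library are available. Lean on these libraries where they do the work, as an engineer would, in place of code of your own. Each camera call takes 0.05 s, during which the arm holds its last target. There are 200 camera calls.

## Working session

There is one attempt and no reset: what is moved stays moved. The work goes in short steps, Python scripts to look and compute and a tool call to move; the robot and the scene stay as the last step left them, time stands still between calls to the robot, and variables do not carry over. Pictures are saved under pics/ and viewed, at most 13 in all, crops included, and the job is handed in when it is done.

Besides the shell and the picture viewer there is one more tool, called after ">>>" as name([rows], argument=value, ...), one row to a line, values as JSON. step_arm: Moves the arm, as the interface text tells. Scaled input: -1 to 1 covers 0.3 m each way for a shift and 45 degrees each way for a turn. Its arguments: {"type":"object","properties":{"steps":{"type":"array"}},"required":["steps"]}

```bash
mkdir -p pics; ls
python3 - <<'E'
from rig import *
import cv2,numpy as np,pickle
d={}
for n in("scene","side","wrist"):
    c=capture(n);d[n]=c;cv2.imwrite(f"pics/{n}0.png",c["image"][:,:,::-1])
    print(n,c["vertical_fov"],c["cx"],c["cy"])
pickle.dump(d,open("caps.pkl","wb"))
s=read_state();print(s["time_s"],s["position"],s["tcp_rot"],s["opening"])
E
```

```text
pics
scene 42.38135213373936 324.4656870329919 205.70101279480116
side 55.438548903978685 317.0850189674257 202.04730956270654
wrist 61.19918827939064 319.94496661303407 199.7743019616957
0.15 [0.18607507 0.59607769 0.22338153] [[-9.54508778e-01  2.98181852e-01 -7.59455995e-04]
 [ 2.98182684e-01  9.54507671e-01 -1.48109980e-03]
 [ 2.83269491e-04 -1.64017939e-03 -9.99998615e-01]] 1.0021442104725111
```

View pics/scene0.png

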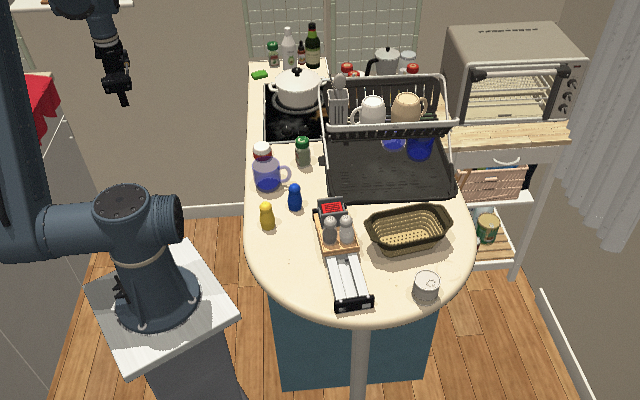

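View pics/side0.png

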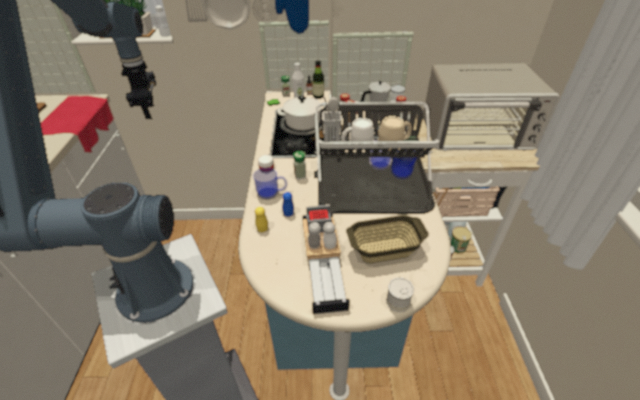

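The scene view shows the red button at about (332,208), the shakers at (330,230) and (346,230), and the far end stop at about (353,303). In the side view the button is at (318,215) and the stop at (330,306). Next I measure the button and the rail direction.

```bash
cat > h.py <<'E'
import numpy as np,cv2
def ray(c,u,v,z,T=None):
    T=c["world_from_camera"] if T is None else T
    f=c["image"].shape[0]/2/np.tan(np.radians(c["vertical_fov"])/2)
    d=T[:3,:3]@[(u-c["cx"])/f,(v-c["cy"])/f,1]
    o=T[:3,3];return o+d*(z-o[2])/d[2]
def red(img,box):
    x0,y0,x1,y1=box;h=cv2.cvtColor(img,cv2.COLOR_RGB2HSV)
    m=(((h[...,0]<8)|(h[...,0]>172))&(h[...,1]>150)&(h[...,2]>90)).astype(np.uint8)
    k=np.zeros_like(m);k[y0:y1,x0:x1]=m[y0:y1,x0:x1]
    c=max(cv2.findContours(k,0,1)[0],key=cv2.contourArea);return c
E
python3 - <<'E'
import pickle,numpy as np,cv2
from h import *
d=pickle.load(open("caps.pkl","rb"))
for n,b in(("scene",(310,190,360,240)),("side",(300,195,345,240))):
    c=d[n];k=red(c["image"],b);m=cv2.moments(k);r=cv2.minAreaRect(k)
    print(n,cv2.contourArea(k),cv2.boundingRect(k),r, ray(c,m["m10"]/m["m00"],m["m01"]/m["m00"],.083))
    print([ray(c,*p,.083).round(3)[:2] for p in cv2.boxPoints(r)], c["world_from_camera"][:3,3])
a=d["scene"]["image"][185:325,290:470];b=d["side"]["image"][190:330,280:460]
cv2.imwrite("pics/crop.png",cv2.resize(np.hstack([a,b]),(800,int(140*800/360*1.0)),interpolation=cv2.INTER_CUBIC)[:,:,::-1])
E
```

```text
scene 160.0 (321, 201, 22, 12) ((331.3999938964844, 206.79998779296875), (9.333808898925781, 20.36467742919922), 81.8698959350586) [ 0.50094405 -0.05758571  0.083     ]
[array([ 0.484, -0.03 ]), array([ 0.537, -0.053]), array([ 0.518, -0.085]), array([ 0.466, -0.062])] [-0.09346276 -0.89423702  1.07391202]
side 118.0 (309, 210, 19, 9) ((318.0970764160156, 213.76174926757812), (7.669650554656982, 18.17707061767578), 85.60128784179688) [ 0.50358211 -0.0554895   0.083     ]
[array([ 0.486, -0.028]), array([ 0.537, -0.052]), array([ 0.52 , -0.082]), array([ 0.47 , -0.058])] [ 0.07782586 -0.78377001  0.89235322]
```

View pics/crop.png

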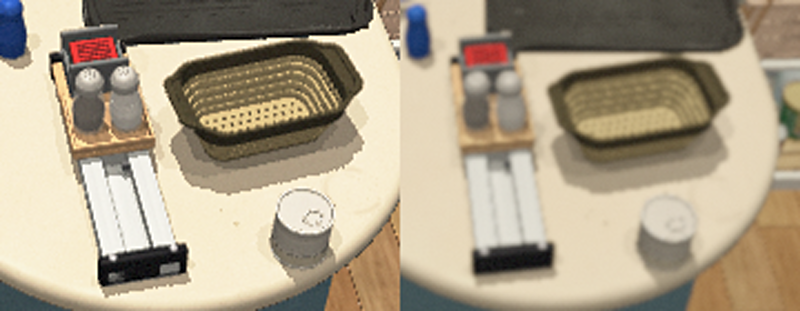

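Run:
```python
import pickle,numpy as np
from h import *
d=pickle.load(open("caps.pkl","rb"));c=d["scene"];s=d["side"]
P=lambda c,u,v,z:ray(c,u,v,z)[:2]
k=360/800
S=lambda x,y:(290+x*k,185+y*k); D=lambda x,y:(280+(x-400)*k,190+y*k)
for nm,cc,F,pts in(("scene",c,S,[(80,160),(103,254),(136,155),(172,248),(98,258),(187,247)]),("side",s,D,[(468,156),(477,246),(526,154),(547,246),(472,257),(553,250)])):
    q=[P(cc,*F(*p),.028 if i<4 else .044) for i,p in enumerate(pts)]
    print(nm,np.round(q,3).tolist())
    for a,b in((0,1),(2,3),(4,5)):
        e=q[b]-q[a];print(np.degrees(np.arctan2(e[1],e[0])).round(1),np.linalg.norm(e).round(3))
from rig import *
print(d["wrist"]["T_tool_cam"].round(3))
```

```text
scene [[0.411, -0.158], [0.353, -0.284], [0.47, -0.191], [0.42, -0.323], [0.338, -0.295], [0.426, -0.34]]
-114.7 0.139
-110.8 0.141
-27.2 0.099
side [[0.413, -0.161], [0.354, -0.284], [0.48, -0.198], [0.425, -0.328], [0.337, -0.303], [0.421, -0.344]]
-115.6 0.137
-112.9 0.141
-25.7 0.094
[[ 0.    -0.967 -0.256  0.069]
 [ 1.    -0.     0.001  0.001]
 [-0.001 -0.256  0.967 -0.162]
 [ 0.     0.     0.     1.   ]]
```

```bash
cat > go.py <<'E'
import sys,numpy as np
from rig import *
from scipy.spatial.transform import Rotation as R
def plan(tgt,yaw):  # yaw: world angle of tool y, deg
    s=read_state();p=np.array(s["position"]);Q=np.array(s["tcp_rot"])
    a=np.radians(yaw);y=np.array([np.cos(a),np.sin(a),0]);z=np.array([0,0,-1.]);G=np.c_[np.cross(y,z),y,z]
    rv=R.from_matrix(Q.T@G).as_rotvec(degrees=True)/45;sh=Q.T@(np.array(tgt)-p)/.3
    print("t",s["time_s"],"pos",p.round(4),"F",np.round(s["force"],2),"| shift",sh.round(4),"turn",rv.round(4))
if __name__=="__main__": a=list(map(float,sys.argv[1:]));plan(a[:3],a[3])
E
python3 go.py .502 -.056 .25 -25.5
```

```text
t 0.15 pos [0.1861 0.5961 0.2234] F [ 0.01  0.76 -0.39] | shift [-1.6533 -1.7608 -0.0863] turn [-1.9000e-03  1.5000e-03  2.1811e+00]
```

>>> step_arm([
  [-0.66,-0.7,-0.09,0,0,0.9,1],
  [-0.66,-0.7,-0.09,0,0,0.9,1],
  [-0.66,-0.7,-0.09,0,0,0.9,1],
  [-0.66,-0.7,-0.09,0,0,0.9,1],
  [-0.66,-0.7,-0.09,0,0,0.9,1],
  [-0.66,-0.7,-0.09,0,0,0.9,1],
  [-0.66,-0.7,-0.09,0,0,0.9,1],
  [-0.66,-0.7,-0.09,0,0,0.9,1],
])

```text
time_s: 0.82
position: [0.3153, 0.332, 0.2516]
tcp_rot: [[-0.527, 0.85, 0.001], [0.85, 0.527, -0.003], [-0.003, -0.0, -1.0]]
force: [-0.5, -0.3, -0.7]
opening: 0.475
grasp_force: 0.0
```

```bash
python3 go.py .502 -.056 .25 -25.5
```

```text
t 0.8167 pos [0.3153 0.332  0.2516] F [-0.49 -0.28 -0.67] | shift [-1.4271 -0.152   0.0097] turn [0.0015 0.0039 1.273 ]
```

>>> step_arm([
  [-0.95,-0.1,0,0,0,0.9,1],
  [-0.95,-0.1,0,0,0,0.9,1],
  [-0.95,-0.1,0,0,0,0.9,1],
  [-0.95,-0.1,0,0,0,0.9,1],
  [-0.95,-0.1,0,0,0,0.9,1],
  [-0.95,-0.1,0,0,0,0.9,1],
  [-0.95,-0.1,0,0,0,0.9,1],
  [-0.95,-0.1,0,0,0,0.9,1],
])

```text
time_s: 1.48
position: [0.4434, 0.0747, 0.2515]
tcp_rot: [[0.151, 0.988, 0.005], [0.988, -0.151, -0.003], [-0.002, 0.005, -1.0]]
force: [0.2, -0.3, -0.1]
opening: 0.004
grasp_force: 0.0
```

```bash
python3 go.py .502 -.056 .25 -25.5
```

```text
t 1.4833 pos [0.4434 0.0747 0.2515] F [ 0.21 -0.28 -0.05] | shift [-0.401   0.2591  0.0071] turn [0.0067 0.0016 0.3731]
```

>>> step_arm([
  [-0.4,0.26,0,0,0,0.37,1],
  [-0.4,0.26,0,0,0,0.37,1],
  [-0.4,0.26,0,0,0,0.37,1],
  [-0.4,0.26,0,0,0,0.37,1],
  [-0.4,0.26,0,0,0,0.37,1],
  [-0.4,0.26,0,0,0,0.37,1],
])

```text
time_s: 1.98
position: [0.4986, -0.0501, 0.2506]
tcp_rot: [[0.424, 0.906, -0.001], [0.906, -0.424, 0.001], [0.0, -0.002, -1.0]]
force: [-0.3, 0.7, -0.4]
opening: 0.007
grasp_force: 0.0
```

Run:
```python
from go import *
from h import *
import pickle
plan([.502,-.056,.25],-25.5)
s=read_state();c=capture("wrist");pickle.dump((s,c),open("w.pkl","wb"))
T=np.eye(4);T[:3,:3]=s["tcp_rot"];T[:3,3]=s["position"];T=T@c["T_tool_cam"]
cv2.imwrite("pics/w1.png",c["image"][:,:,::-1])
k=red(c["image"],(0,0,640,400));m=cv2.moments(k);r=cv2.minAreaRect(k)
print(cv2.contourArea(k),r);b=cv2.boxPoints(r)
print(ray(c,m["m10"]/m["m00"],m["m01"]/m["m00"],.083,T))
q=np.array([ray(c,*p,.083,T)[:2] for p in b]);print(q.round(4),q.mean(0))
for i in range(4):
    e=q[(i+1)%4]-q[i];print(np.degrees(np.arctan2(e[1],e[0])).round(1),np.linalg.norm(e).round(4))
```

```text
t 1.9833 pos [ 0.4986 -0.0501  0.2506] F [-0.32  0.74 -0.42] | shift [-0.0129  0.0186  0.0021] turn [-0.0022 -0.0006  0.0092]
2534.0 ((327.0, 190.0), (46.0, 56.0), 90.0)
[ 0.50224862 -0.05850597  0.083     ]
[[ 0.487  -0.0261]
 [ 0.5368 -0.0494]
 [ 0.5179 -0.0927]
 [ 0.4663 -0.0685]] [ 0.50201754 -0.05916486]
-25.1 0.055
-113.6 0.0472
155.0 0.057
64.0 0.0472
```

View pics/w1.png

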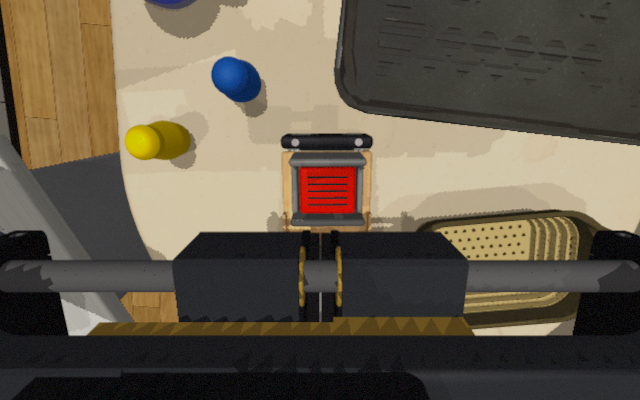

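The wrist view shows the red button squarely framed at (327,190), between the fences at rows 160 and 220. Its centre is at (0.502, -0.059) and the rail yaw is about -115°. I move down to just above it.

```bash
python3 go.py .5005 -.0625 .13 -25.1
```

```text
t 2.0333 pos [ 0.4979 -0.0491  0.2506] F [-1.    0.37  0.36] | shift [-0.0368  0.0278  0.4019] turn [-0.0031 -0.0005  0.0023]
```

>>> step_arm([
  [-0.037,0.025,0.1,0,0,0,1],
  [-0.037,0.025,0.2,0,0,0,1],
  [-0.037,0.025,0.3,0,0,0,1],
  [-0.037,0.025,0.37,0,0,0,1],
  [-0.037,0.025,0.4,0,0,0,1],
  [-0.037,0.025,0.4,0,0,0,1],
  [-0.037,0.025,0.4,0,0,0,1],
])

```text
time_s: 2.62
position: [0.5007, -0.0623, 0.1315]
tcp_rot: [[0.421, 0.907, -0.0], [0.907, -0.421, 0.0], [0.0, -0.0, -1.0]]
force: [0.1, 0.0, 0.6]
opening: 0.006
grasp_force: 0.0
```

Run:
```python
from go import *
import cv2
plan([.5005,-.0625,.0985],-25.1)
c=capture("scene")["image"][150:270,270:430];cv2.imwrite("pics/s2.png",cv2.resize(c,None,fx=4,fy=4,interpolation=2)[:,:,::-1])
```

```text
t 2.6167 pos [ 0.5007 -0.0623  0.1315] F [0.06 0.03 0.55] | shift [-0.0009 -0.0003  0.11  ] turn [-0.0006 -0.0001  0.0043]
```

View pics/s2.png

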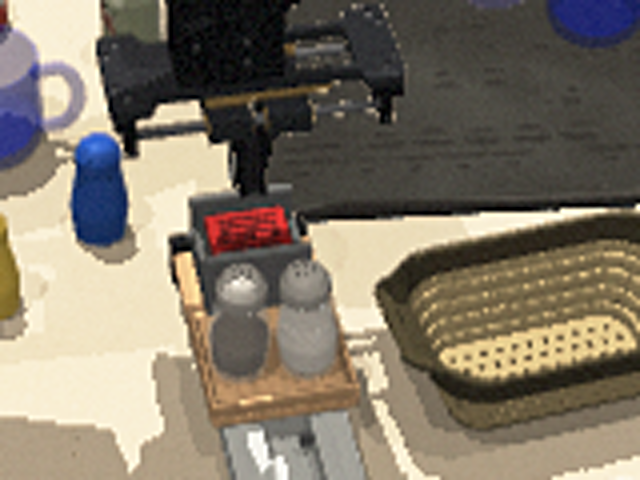

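Run:
```python
import pickle,numpy as np
from h import *
d=pickle.load(open("caps.pkl","rb"));c=d["scene"]
for v in(196,197.5,199):print(ray(c,333.5,v,.1065).round(4))
T=np.linalg.inv(c["world_from_camera"]);f=200/np.tan(np.radians(c["vertical_fov"])/2)
for p in([.5005,-.0625,.1065],[.4965,-.072,.1065],[.502,-.059,.083]):
    q=T@np.r_[p,1];print(f*q[0]/q[2]+c["cx"],f*q[1]/q[2]+c["cy"])
```

```text
[ 0.5168 -0.0459  0.1065]
[ 0.5133 -0.0508  0.1065]
[ 0.5097 -0.0557  0.1065]
332.22165539549337 201.73794706953564
333.07198157369686 204.28041640830074
331.95879488373185 206.98867574628932
```

Run:
```python
from rig import *
import cv2,numpy as np
a=capture("scene")["image"][180:220,305:355]
cv2.imwrite("pics/s3.png",cv2.resize(a,None,fx=14,fy=14,interpolation=0)[:,:,::-1])
```

```text
(no output)
```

View pics/s3.png

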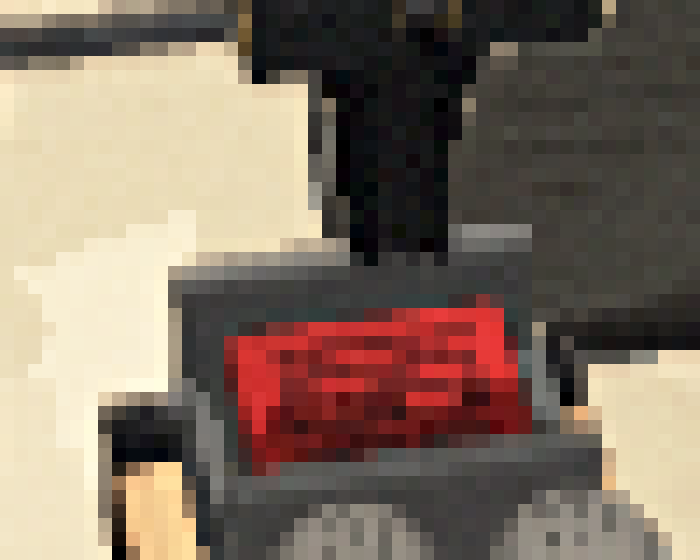

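The fingertips end at about (334,199), a little higher in the picture than the 25 mm figure predicts. I'll go down in small steps and watch the force.

>>> step_arm([
  [0,0,0.02,0,0,0,1],
  [0,0,0.04,0,0,0,1],
  [0,0,0.06,0,0,0,1],
  [0,0,0.06,0,0,0,1],
  [0,0,0.06,0,0,0,1],
])

```text
time_s: 3.13
position: [0.5004, -0.0634, 0.1127]
tcp_rot: [[0.423, 0.906, -0.001], [0.906, -0.423, 0.0], [-0.0, -0.001, -1.0]]
force: [0.3, -0.2, 0.2]
opening: 0.007
grasp_force: 0.0
```

Run:
```python
from go import *
import cv2
plan([.5005,-.0625,.0985],-25.1)
a=capture("scene")["image"][180:220,305:355]
b=capture("side")["image"][187:227,292:342]
cv2.imwrite("pics/s4.png",cv2.resize(np.hstack([a,b]),None,fx=8,fy=8,interpolation=0)[:,:,::-1])
```

```text
t 3.1333 pos [ 0.5004 -0.0634  0.1127] F [ 0.27 -0.18  0.2 ] | shift [ 0.003  -0.0011  0.0474] turn [-0.0015  0.0001  0.0019]
```

View pics/s4.png

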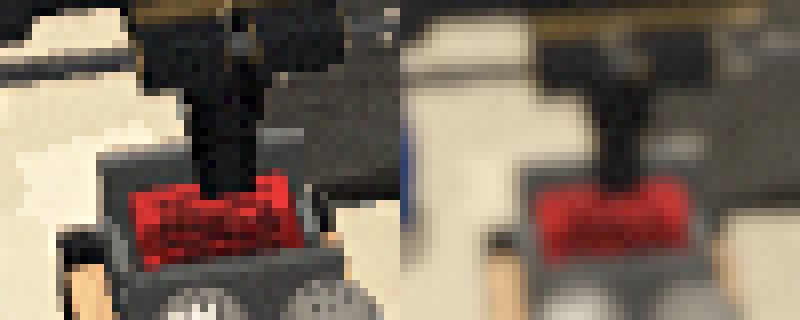

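The tip is now inside the pocket, in front of the rear fence and over the button, ending at about row 204, with no contact yet. I continue pressing.

>>> step_arm([
  [0,0,0.01,0,0,0,1],
  [0,0,0.02,0,0,0,1],
  [0,0,0.025,0,0,0,1],
  [0,0,0.025,0,0,0,1],
])

```text
time_s: 3.57
position: [0.5005, -0.0634, 0.1052]
tcp_rot: [[0.423, 0.906, -0.001], [0.906, -0.423, 0.0], [-0.0, -0.001, -1.0]]
force: [-0.4, -0.2, 0.6]
opening: 0.006
grasp_force: 0.0
```

```bash
python3 go.py .5005 -.0625 .0985 -25.1
```

```text
t 3.5667 pos [ 0.5005 -0.0634  0.1052] F [-0.39 -0.22  0.64] | shift [ 0.0027 -0.0013  0.0223] turn [-0.0012  0.0001  0.0021]
```

>>> step_arm([
  [0,0,0.01,0,0,0,1],
  [0,0,0.013,0,0,0,1],
  [0,0,0.013,0,0,0,1],
])

```text
time_s: 3.82
position: [0.5006, -0.0634, 0.1015]
tcp_rot: [[0.423, 0.906, -0.001], [0.906, -0.423, 0.0], [-0.0, -0.001, -1.0]]
force: [0.2, 0.5, -0.6]
opening: 0.006
grasp_force: 0.0
```

>>> step_arm([
  [0,0,0.01,0,0,0,1],
  [0,0,0.013,0,0,0,1],
  [0,0,0.013,0,0,0,1],
])

```text
time_s: 4.07
position: [0.5006, -0.0634, 0.0976]
tcp_rot: [[0.423, 0.906, -0.001], [0.906, -0.423, 0.0], [-0.0, -0.001, -1.0]]
force: [0.6, 0.0, 0.3]
opening: 0.007
grasp_force: 0.0
```

>>> step_arm([
  [0,0,0.01,0,0,0,1],
  [0,0,0.013,0,0,0,1],
  [0,0,0.013,0,0,0,1],
])

```text
time_s: 4.32
position: [0.5006, -0.0634, 0.0937]
tcp_rot: [[0.423, 0.906, -0.001], [0.906, -0.423, 0.0], [-0.0, -0.001, -1.0]]
force: [0.0, 0.4, -0.5]
opening: 0.006
grasp_force: 0.0
```

Run:
```python
from go import *
import cv2
plan([.5005,-.0625,.0985],-25.1)
a=capture("scene")["image"][165:245,300:380]
b=capture("side")["image"][172:252,285:365]
cv2.imwrite("pics/s5.png",cv2.resize(np.hstack([a,b]),None,fx=5,fy=5,interpolation=2)[:,:,::-1])
```

```text
t 4.3167 pos [ 0.5006 -0.0634  0.0937] F [ 0.05  0.43 -0.48] | shift [ 0.0027 -0.0017 -0.0161] turn [-0.0007  0.0001  0.0022]
```

View pics/s5.png

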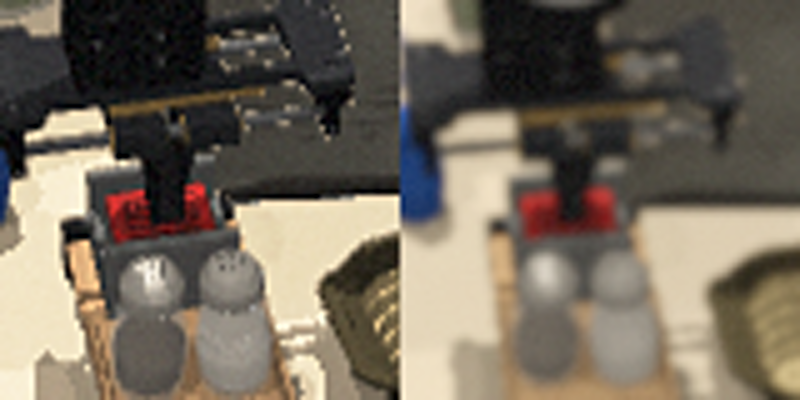

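The tip is centred over the red button at about (333,209), and the hand is well behind the shakers. I continue down.

>>> step_arm([
  [0,0,0.008,0,0,0,1],
  [0,0,0.01,0,0,0,1],
  [0,0,0.01,0,0,0,1],
])

```text
time_s: 4.67
position: [0.5007, -0.0634, 0.0908]
tcp_rot: [[0.423, 0.906, -0.0], [0.906, -0.423, 0.0], [-0.0, -0.0, -1.0]]
force: [0.2, -0.4, -0.2]
opening: 0.007
grasp_force: 0.0
```

>>> step_arm([
  [0,0,0.008,0,0,0,1],
  [0,0,0.01,0,0,0,1],
  [0,0,0.01,0,0,0,1],
])

```text
time_s: 4.92
position: [0.5007, -0.0634, 0.0877]
tcp_rot: [[0.423, 0.906, -0.0], [0.906, -0.423, 0.0], [-0.0, -0.0, -1.0]]
force: [-0.5, -0.5, -0.7]
opening: 0.006
grasp_force: 0.0
```

Run:
```python
from go import *
import cv2
plan([.5005,-.0625,.0985],-25.1)
a=capture("scene")
i=a["image"];print(i[200:222,330:338].sum(2))
T=np.linalg.inv(a["world_from_camera"]);f=200/np.tan(np.radians(a["vertical_fov"])/2)
for z in(.063,.073,.083,.093):
    q=T@np.r_[.4965,-.072,z,1];print(z,f*q[0]/q[2]+a["cx"],f*q[1]/q[2]+a["cy"])
```

```text
t 4.9167 pos [ 0.5007 -0.0634  0.0877] F [-0.46 -0.55 -0.67] | shift [ 0.0026 -0.0018 -0.0359] turn [-0.0006  0.0001  0.0022]
[[ 28  35  59  76  41  64  26  57]
 [  3  71  69  84  56  54  31  45]
 [ 35  24  79  64  80  59  21 108]
 [ 53  74  82  40  69  65  47 131]
 [ 37  27  71  48  61  31  54 131]
 [ 11  48  96  46  63  45  22 106]
 [ 53  27  74  69  68  62  27 163]
 [ 27  29  39  81  73  70  20 124]
 [ 36  48  46  59  62  39  42 138]
 [ 28  65  69  73  60  63  45 130]
 [ 73   2  78 102 129 124  72  97]
 [ 62  68  85  72 112  87  77 120]
 [122 156 152 184 205 176 232 240]
 [274 248 248 256 246 225 237 240]
 [228 211 208 186 198 204 205 209]
 [209 205 184 192 186 190 205 194]
 [382 381 361 258 187 195 193 195]
 [502 664 312 394 259 186 179 206]
 [522 692 290 427 366 231 185 186]
 [676 686 283 430 403 301 219 185]
 [590 683 405 426 416 342 273 176]
 [659 657 596 422 400 364 341 180]]
0.063 333.12222215172187 215.6243494853566
0.073 333.11086097393286 213.05908360703518
0.083 333.099388623352 210.4687157740658
0.093 333.08780346016374 207.85287572881003
```

>>> step_arm([
  [0,0,0.007,0,0,0,1],
  [0,0,0.007,0,0,0,1],
  [0,0,0.007,0,0,0,1],
])

```text
time_s: 5.22
position: [0.5007, -0.0635, 0.0857]
tcp_rot: [[0.423, 0.906, -0.0], [0.906, -0.423, 0.0], [-0.0, -0.0, -1.0]]
force: [0.6, -0.1, 0.1]
opening: 0.006
grasp_force: 0.0
```

>>> step_arm([
  [0,0,0.007,0,0,0,1],
  [0,0,0.007,0,0,0,1],
  [0,0,0.007,0,0,0,1],
])

```text
time_s: 5.47
position: [0.501, -0.0635, 0.0839]
tcp_rot: [[0.423, 0.906, 0.0], [0.906, -0.423, -0.0], [0.0, 0.0, -1.0]]
force: [-0.2, -0.1, 1.8]
opening: 0.004
grasp_force: 1.0
```

Contact at TCP z of about 0.0845, so with the jaws closed the tips stand only a few mm ahead of the TCP. I press on.

>>> step_arm([
  [0,0,0.005,0,0,0,1],
  [0,0,0.01,0,0,0,1],
  [0,0,0.01,0,0,0,1],
])

```text
time_s: 5.72
position: [0.501, -0.0635, 0.0807]
tcp_rot: [[0.423, 0.906, 0.0], [0.906, -0.423, -0.0], [0.0, 0.0, -1.0]]
force: [0.8, 0.1, 2.9]
opening: 0.004
grasp_force: 1.6
```

>>> step_arm([
  [0,0,0.005,0,0,0,1],
  [0,0,0.01,0,0,0,1],
  [0,0,0.01,0,0,0,1],
])

```text
time_s: 5.97
position: [0.501, -0.0635, 0.0777]
tcp_rot: [[0.423, 0.906, 0.0], [0.906, -0.423, -0.0], [0.0, 0.0, -1.0]]
force: [-1.1, 0.5, 4.5]
opening: 0.005
grasp_force: 2.2
```

The force follows the button spring. I press to just past bottom.

>>> step_arm([
  [0,0,0.006,0,0,0,1],
  [0,0,0.012,0,0,0,1],
  [0,0,0.012,0,0,0,1],
  [0,0,0.012,0,0,0,1],
])

```text
time_s: 6.3
position: [0.501, -0.0635, 0.0749]
tcp_rot: [[0.423, 0.906, 0.001], [0.906, -0.423, -0.0], [0.0, 0.001, -1.0]]
force: [-1.9, 1.3, 10.5]
opening: 0.001
grasp_force: 5.3
```

Run:
```python
from go import *
import cv2
plan([.5010-.424*.155,-.0635-.906*.155,.0742],-25.0)
a=capture("scene")["image"][165:245,300:380]
b=capture("side")["image"][172:252,285:365]
cv2.imwrite("pics/s6.png",cv2.resize(np.hstack([a,b]),None,fx=5,fy=5,interpolation=2)[:,:,::-1])
```

```text
t 6.3 pos [ 0.501  -0.0635  0.0749] F [-1.92  1.26 10.54] | shift [-0.5168 -0.0008  0.0023] turn [ 0.0009 -0.0001  0.0001]
```

View pics/s6.png

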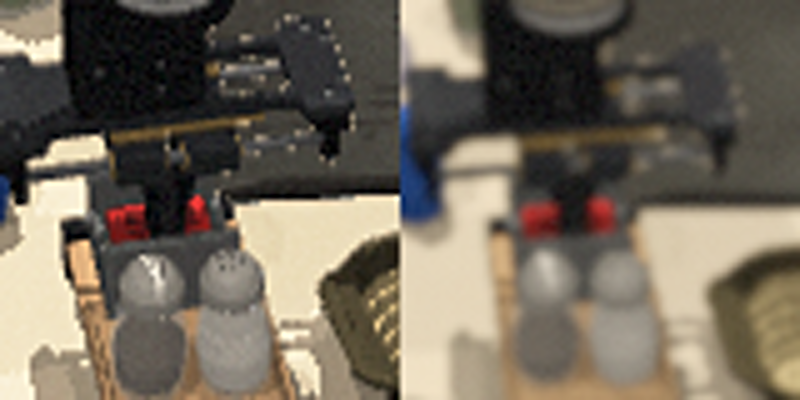

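The button is bottomed at 10.5 N and the tip hides its middle at about (333,208). The hand is clear of the shakers, so I start the slide, gently at first.

>>> step_arm([
  [-0.004,0,0,0,0,0,1],
  [-0.01,0,0,0,0,0,1],
  [-0.018,0,0,0,0,0,1],
  [-0.028,0,0,0,0,0,1],
  [-0.038,0,0,0,0,0,1],
  [-0.048,0,0,0,0,0,1],
  [-0.056,0,0,0,0,0,1],
  [-0.06,0,0,0,0,0,1],
])

```text
time_s: 7.07
position: [0.4936, -0.0797, 0.0749]
tcp_rot: [[0.423, 0.906, 0.001], [0.906, -0.423, 0.0], [0.001, 0.001, -1.0]]
force: [-0.1, 1.9, 10.6]
opening: 0.004
grasp_force: 5.2
```

Run:
```python
from go import *
from h import *
plan([.5010-.424*.155,-.0635-.906*.155,.0745],-25.0)
c=capture("scene");k=red(c["image"],(310,190,370,270));m=cv2.moments(k);print(cv2.boundingRect(k))
F=np.array(read_state()["force"]);print("along",F@[-.424,-.906,0],"across",F@[.906,-.424,0])
```

```text
t 7.0667 pos [ 0.4936 -0.0797  0.0749] F [-0.13  1.87 10.55] | shift [-0.4575 -0.0008  0.001 ] turn [ 0.0013 -0.001  -0.0007]
(323, 210, 7, 8)
along -1.108396259897899 across -1.736660368344383
```

Button and caddy are moving together, since the red patch shifted from row 206 to row 210. I continue.

>>> step_arm([
  [-0.01,0,0,0,0,0,1],
  [-0.022,0,0,0,0,0,1],
  [-0.036,0,0,0,0,0,1],
  [-0.05,0,0,0,0,0,1],
  [-0.064,0,0,0,0,0,1],
  [-0.078,0,0,0,0,0,1],
  [-0.09,0,0,0,0,0,1],
  [-0.1,0,0,0,0,0,1],
])

```text
time_s: 7.78
position: [0.481, -0.1069, 0.0749]
tcp_rot: [[0.423, 0.906, 0.001], [0.906, -0.423, 0.0], [0.001, 0.001, -1.0]]
force: [0.2, 1.9, 11.0]
opening: 0.005
grasp_force: 5.2
```

Run:
```python
from go import *
from h import *
plan([.5010-.424*.155,-.0635-.906*.155,.0745],-25.0)
c=capture("scene");k=red(c["image"],(310,190,370,270));print(cv2.boundingRect(k))
F=np.array(read_state()["force"]);print("along",F@[-.424,-.906,0],"across",F@[.906,-.424,0])
```

```text
t 7.7833 pos [ 0.481  -0.1069  0.0749] F [ 0.21  1.93 10.97] | shift [-0.3574 -0.0012  0.0011] turn [ 0.0016 -0.0009 -0.0006]
(324, 218, 8, 8)
along -0.44915085211677297 across -1.2471907475804447
```

>>> step_arm([
  [-0.012,0,0,0,0,0,1],
  [-0.028,0,0,0,0,0,1],
  [-0.046,0,0,0,0,0,1],
  [-0.064,0,0,0,0,0,1],
  [-0.082,0,0,0,0,0,1],
  [-0.1,0,0,0,0,0,1],
  [-0.115,0,0,0,0,0,1],
  [-0.125,0,0,0,0,0,1],
])

```text
time_s: 8.5
position: [0.4651, -0.1412, 0.0749]
tcp_rot: [[0.423, 0.906, 0.002], [0.906, -0.423, -0.0], [0.0, 0.001, -1.0]]
force: [-0.6, 2.2, 10.0]
opening: 0.006
grasp_force: 5.2
```

>>> step_arm([
  [-0.012,0,0,0,0,0,1],
  [-0.028,0,0,0,0,0,1],
  [-0.046,0,0,0,0,0,1],
  [-0.064,0,0,0,0,0,1],
  [-0.082,0,0,0,0,0,1],
  [-0.1,0,0,0,0,0,1],
  [-0.115,0,0,0,0,0,1],
  [-0.125,0,0,0,0,0,1],
])

```text
time_s: 9.17
position: [0.4494, -0.1753, 0.0749]
tcp_rot: [[0.423, 0.906, 0.002], [0.906, -0.423, -0.0], [0.0, 0.002, -1.0]]
force: [0.6, 2.5, 10.0]
opening: 0.008
grasp_force: 5.2
```

Run:
```python
from go import *
from h import *
plan([.5010-.424*.155,-.0635-.906*.155,.0745],-25.0)
c=capture("scene");k=red(c["image"],(310,190,370,290));print(cv2.boundingRect(k))
F=np.array(read_state()["force"]);print("along",F@[-.424,-.906,0],"across",F@[.906,-.424,0])
```

```text
t 9.1667 pos [ 0.4494 -0.1753  0.0749] F [ 0.63  2.55 10.01] | shift [-0.1064 -0.0023  0.0013] turn [ 0.0023 -0.0004 -0.0009]
(330, 238, 8, 9)
along -0.01922881350664823 across -0.8951937488909456
```

123 mm travelled. I approach the stop gently.

>>> step_arm([
  [-0.008,0,0,0,0,0,1],
  [-0.018,0,0,0,0,0,1],
  [-0.028,0,0,0,0,0,1],
  [-0.037,0,0,0,0,0,1],
  [-0.044,0,0,0,0,0,1],
  [-0.05,0,0,0,0,0,1],
])

```text
time_s: 9.72
position: [0.4432, -0.1887, 0.0749]
tcp_rot: [[0.423, 0.906, 0.002], [0.906, -0.423, -0.001], [0.0, 0.002, -1.0]]
force: [1.3, 2.0, 11.0]
opening: 0.006
grasp_force: 5.2
```

>>> step_arm([
  [-0.006,0,0,0,0,0,1],
  [-0.012,0,0,0,0,0,1],
  [-0.018,0,0,0,0,0,1],
  [-0.024,0,0,0,0,0,1],
  [-0.03,0,0,0,0,0,1],
  [-0.03,0,0,0,0,0,1],
])

```text
time_s: 10.22
position: [0.4393, -0.1971, 0.0749]
tcp_rot: [[0.423, 0.906, 0.002], [0.906, -0.423, -0.001], [-0.0, 0.002, -1.0]]
force: [0.3, 0.7, 9.6]
opening: 0.005
grasp_force: 5.1
```

>>> step_arm([
  [-0.006,0,0,0,0,0,1],
  [-0.012,0,0,0,0,0,1],
  [-0.018,0,0,0,0,0,1],
  [-0.02,0,0,0,0,0,1],
])

```text
time_s: 10.55
position: [0.4371, -0.201, 0.0749]
tcp_rot: [[0.424, 0.905, 0.002], [0.905, -0.424, 0.002], [0.002, 0.001, -1.0]]
force: [3.5, 7.3, 11.8]
opening: 0.005
grasp_force: 5.6
```

Run:
```python
from go import *
from h import *
plan([.4393,-.1971,.0745],-25.0)
c=capture("scene");k=red(c["image"],(310,190,370,290));print(cv2.boundingRect(k))
a=c["image"][210:320,300:400];b=capture("side")["image"][210:320,280:380]
cv2.imwrite("pics/s7.png",cv2.resize(np.hstack([a,b]),None,fx=4,fy=4,interpolation=2)[:,:,::-1])
```

```text
t 10.55 pos [ 0.4371 -0.201   0.0749] F [ 3.5   7.27 11.77] | shift [0.0148 0.0013 0.0013] turn [ 0.0016 -0.0031 -0.0026]
(331, 245, 9, 9)
```

View pics/s7.png

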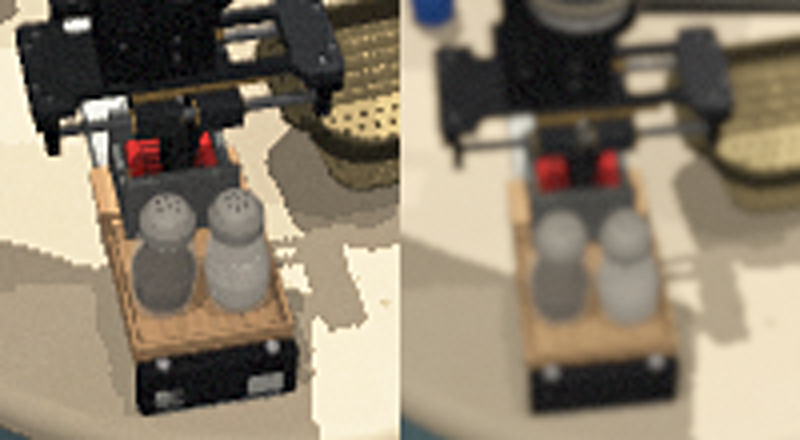

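The caddy front is against the black end stop, with tray edge and stop touching at crop (210,350), both shakers are upright, and the forward force has risen to 8 N. I hold briefly, then lift straight up.

>>> step_arm([
  [-0.005,0,0,0,0,0,1],
  [-0.005,0,0,0,0,0,1],
  [-0.005,0,0,0,0,0,1],
  [-0.005,0,0,0,0,0,1],
])

```text
time_s: 10.98
position: [0.4364, -0.2022, 0.0749]
tcp_rot: [[0.424, 0.906, 0.002], [0.906, -0.424, 0.002], [0.002, 0.001, -1.0]]
force: [3.5, 5.9, 11.6]
opening: 0.002
grasp_force: 5.6
```

>>> step_arm([
  [0,0,-0.01,0,0,0,1],
  [0,0,-0.025,0,0,0,1],
  [0,0,-0.045,0,0,0,1],
  [0,0,-0.07,0,0,0,1],
  [0,0,-0.11,0,0,0,1],
  [0,0,-0.17,0,0,0,1],
  [0,0,-0.25,0,0,0,1],
  [0,0,-0.33,0,0,0,1],
])

```text
time_s: 11.65
position: [0.4346, -0.2033, 0.1738]
tcp_rot: [[0.423, 0.906, -0.002], [0.906, -0.423, 0.001], [0.0, -0.002, -1.0]]
force: [-0.1, -1.0, -0.6]
opening: 0.009
grasp_force: 0.0
```

>>> step_arm([
  [0.1,0,-0.15,0,0,0,1],
  [0.2,0,-0.2,0,0,0,1],
  [0.25,0,-0.2,0,0,0,1],
  [0.25,0,-0.2,0,0,0,1],
  [0.25,0,-0.2,0,0,0,1],
  [0.25,0,-0.2,0,0,0,1],
])

```text
time_s: 12.15
position: [0.4663, -0.1358, 0.2326]
tcp_rot: [[0.422, 0.906, -0.002], [0.906, -0.422, 0.0], [-0.001, -0.002, -1.0]]
force: [0.3, 0.3, 0.4]
opening: 0.005
grasp_force: 0.0
```

Run:
```python
from go import *
from h import *
plan([.4393,-.1971,.0745],-25.0)
c=capture("scene");k=red(c["image"],(310,190,370,290));print(cv2.boundingRect(k))
w=cv2.resize(c["image"],(800,500))[180:420,280:620]
cv2.imwrite("pics/s8.png",cv2.resize(w,None,fx=2,fy=2,interpolation=2)[:,:,::-1])
s=read_state();c=capture("wrist");T=np.eye(4);T[:3,:3]=s["tcp_rot"];T[:3,3]=s["position"];T=T@c["T_tool_cam"]
k=red(c["image"],(0,0,640,400));m=cv2.moments(k);p=ray(c,m["m10"]/m["m00"],m["m01"]/m["m00"],.083,T);print(cv2.boundingRect(k),p,(p-[.5022,-.0587,.083])@[-.424,-.906,0])
```

```text
t 12.15 pos [ 0.4663 -0.1358  0.2326] F [0.34 0.29 0.41] | shift [-0.2228  0.0057  0.5272] turn [-0.0022  0.0009  0.0002]
(331, 240, 24, 14)
(292, 228, 57, 5) [ 0.44848864 -0.17394285  0.083     ] 0.12718363442620026
```

View pics/s8.png

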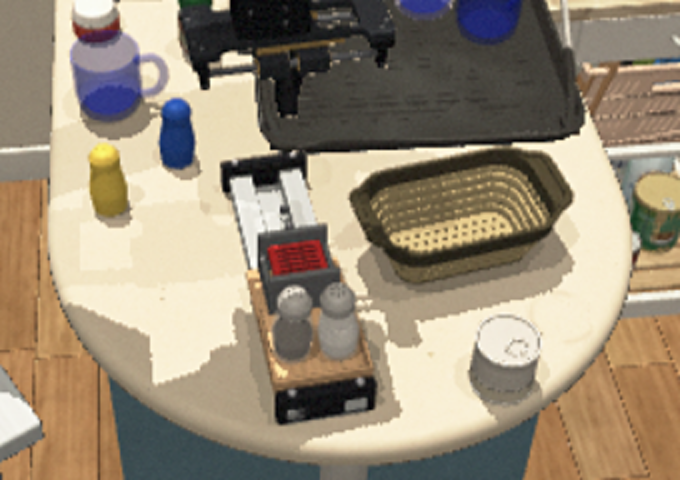

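The view shows the caddy against the stop, the shakers upright, the button up and the bystanders in place. I check travel with the scene camera and hand in.

Run:
```python
from rig import *
from h import *
c=capture("scene");k=red(c["image"],(310,190,370,290));m=cv2.moments(k);p=ray(c,m["m10"]/m["m00"],m["m01"]/m["m00"],.083)
t=(p-[.50094,-.05759,.083])@[-.424,-.906,0];print(p,t)
if t>.138: print(hand_in())
```

```text
[ 0.43851967 -0.19213975  0.083     ] 0.14836829139523436
the job is handed in; nothing more can be done
None
```

I pressed the caddy's button down, pushed the caddy about 148 mm (camera measurement) along the rail to the far end stop, then released it; in the last picture the button was up, both shakers were upright and the colander, tin and mug were in place. The job is handed in at about 12 s, and no verdict was returned.

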